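# Find the hardened rubber foot with a hardness gauge

## Task

The three black rubber feet on the cabinet look alike, but one has hardened with age. Take the dial hardness gauge out of its stand and press it squarely onto the feet, near the middle, until its presser foot bears flat on the rubber at the rated load of about 12 N (never more than 20 N), holding each reading for a second, until you have gauged the hard one. Then stand the gauge upright in its stand again and set the hard foot down flat in the steel tray; leave the other two feet, the timer, the screwdriver and the tape roll where they are.

Things in the scene. Friction and masses are not known exactly. Their poses are not given: they have to be found in the camera images.
- gauge: Dial hardness gauge, 0.24 kg, 123 mm tall, upright in its stand. Origin: centre of its presser foot's flat underside; z up along it, dial facing -x. From below: round steel presser foot, 18 mm thick, z 0 to 26 mm; shoulder 30 mm thick, z 26 to 33; round dial housing, 44 mm (y) by 20 mm (x), z 31 to 75; black grip, z 77 to 123, 34 mm (x) by 24 mm (y).
- gauge_grip (a point): Middle of the gauge's oblong grip, on its axis, 100 mm above the presser foot's face; axes as the gauge's. Hold it by the flat sides that face +y and -y (24 mm apart).
- gauge_face (a point): Centre of the presser foot's face (the gauge's origin). A round-tipped pin 4.4 mm thick sticks 6 mm out of it, sprung with 1.2 N/mm plus 0.6 N. On rubber the pin partly sinks in and is partly pushed back, until the face bears on the rubber: that is the reading. Over 9 N in all, the face surely bears; the rubber then yields about 1 mm per 8 N more.
- gauge_pin (a joint): How far the pin is pushed back, in m: 0 free, 0.006 level with the presser foot's face. With the face bearing: 0.002 to 0.003 on good soft rubber, 0.004 to 0.005 on hardened rubber. The dial's needle shows the same: it points left at 0 and turns clockwise over the top, 0.5 rad per mm.
- stand: The gauge's stand, fixed: dark round base, 68 mm across, 7 mm thick, with an upright aluminium tube, 31 mm outside, 22.4 mm inside, rim 40 mm above the cabinet top. Origin: centre of its underside. The presser foot hangs in the tube and the shoulder rests on the rim, which puts the gauge's origin 14 mm above the cabinet top.
- stand_seat (a point): Centre of the stand tube's rim, 40 mm above the cabinet top.
- foot_a: Round black rubber foot, 42 mm across, on a steel plate (37 mm), about 0.13 kg, lying flat; worn to a height of 20 to 24.5 mm, not known which. Its top is flat. Origin: centre of its underside. Which of the three is hard cannot be seen.
- foot_b: Rubber foot like foot_a, in another place.
- foot_c: Rubber foot like foot_a, in another place.
- tray: Open square stainless-steel tray, fixed, 140 mm by 140 mm outside, rim 24 mm above the cabinet top. Origin: centre of its underside; its sides lie along its x and y.
- tray_floor (a point): Centre of the tray's inner floor, 2.5 mm above the cabinet top.
- timer: Bystander: white bench timer 58 x 68 x 19 mm.
- screwdriver: Bystander: screwdriver 188 mm long with a yellow handle, lying at the right edge.
- tape_roll: Bystander: white tape roll 69 mm across, lying flat.
There are look-alikes about, which are no part of the job. Leave any turquoise look-alike of the gauge alone.

How it is judged:
On the way:
1. The gauge, upright and near the middle of the hardened foot, is held with its presser foot bearing on the rubber (more than 9 N, not more than 20 N) for half a second (contact force between gauge and foot_b between 9 and 20 N and value of joint gauge_pin above 0.0035 m and angle between gauge's own z axis and vertical below 0.08 rad and horizontal distance between gauge and foot_b below 0.011 m), for 0.5 s.
At the end, for the whole second after the job is handed in: The gauge stands upright (within 0.1 rad) in its stand with its shoulder on the tube's rim (within 3 mm in height, 4 mm sideways); the hardened foot lies flat, steel plate down, on the floor of the tray; the two good feet are within 20 mm of where they were; all is released and at rest (horizontal distance between gauge and stand_seat below 0.004 m and angle between each of gauge, foot_b's own z axis and vertical below 0.1 rad and height (world z) of gauge between 0.011 and 0.017 m and linear speed of each of gauge, foot_b below 0.02 m/s and x of foot_b in the frame of tray_floor between -0.052 and 0.052 m and y of foot_b in the frame of tray_floor between -0.052 and 0.052 m and z of foot_b in the frame of tray_floor below 0.003 m and distance of each of foot_a, foot_c from where it was at the start of the episode below 0.02 m); the robot touches nothing.
It fails at once if the gauge is pressed on a foot with more than 20 N (contact force between gauge and foot_a above 20 N or contact force between gauge and foot_b above 20 N or contact force between gauge and foot_c above 20 N).
It fails at once if a good foot is pushed more than 30 mm away or picked up (distance of any of foot_a, foot_c from where it was at the start of the episode above 0.03 m).
It fails at once if the timer, the screwdriver or the tape roll is moved more than 20 mm (distance of any of timer, screwdriver, tape_roll from where it was at the start of the episode above 0.02 m).
It also fails if it takes over 67 s, if anything falls off the work surface, if the arm or the gripper's body presses on something with over 40 N, if the wrist force passes 120 N, or if a joint passes its speed limit or range.

## Robot

A 6-joint arm with a two-finger parallel gripper is mounted at the origin on a cart in front of the work surface, level with it; the furniture and walls round the work are solid. World frame = base frame: x ahead of the robot, y to its left, z up, the work surface at z = 0. Lengths are in m, angles in rad, forces in N, time in s.
With the tool pointing down it reaches from about 0.35 to 0.8 m from the base axis. Payload 7.3 kg.
Tool frame: the origin (TCP) lies on the centre line of the jaws, within the pads' length; the fingertips stand 25 mm ahead of it and the grasp point (between the pads) lies 6 mm ahead of it; z points along the fingers, y is the line along which they close (so a half turn about z gives the same grasp; the last joint's range is limited). The gripper opens to 85 mm and grips with 20 to 120 N. Pads are 22 mm wide; open, the fingers measure 114 mm over their backs; the gripper's body (76 mm by 85 mm) begins 54 mm behind the grasp point. The pads swing forward as they close: fully open they stand 13 mm farther back than shut.
Start: joints at [1.174, 0.342, 1.524, -0, 1.275, -0.146], TCP at [0.13, 0.509, 0.227] pointing down, gripper open.
Joint ranges: [-2.53, 2.53], [-0.77, 2.02], [0.04, 2.7], [-1, 4.14], [0.28, 2.66], [-3.11, 3.11]. Speed limits (rad/s): [2.57, 2.57, 3.14, 3.14, 3.14, 3.14].

## Interface

Orientations are given as a unit quaternion [w, x, y, z].
In Python, from workcell import ctrl gives the robot as it stands.
- The arm moves only by the tool jog_arm, never from a script. Its argument "plan" is a list of rows, each a list of 2 entries, a list of its own where there are three numbers: the shift along the tool's x, y, z in m, then the turn, a rotation vector about the tool's x, y, z in units of 6 degrees (1.0 is 6 degrees). In form: [[[tx, ty, tz], [rx, ry, rz]], ...]. A call has 1 to 8 rows; each row is the pose to reach, as a shift and turn from the pose commanded when the call began, along the tool's axes at that moment; what a row does not reach only later rows make up. A row lasts 1/12 s, in which the tool goes at most 41.7 mm and 7.16 degrees, less where a joint would pass 70% of its speed; a pose out of reach is approached as far as the arm can. A call with a gripper value outside its range is refused whole. "claw" is the opening, from 0 (shut) to 1 (fully open), set as the call begins (left out, the last holds). The fingers move at their own pace and stop on an object; "grip_force" is the grip in N (left out, the last holds). Time passes only in rows, so rows that repeat a pose let the fingers close. It gives the time, the measured TCP pose, the force, the opening and the grip force at its end, in the units of the state.
- ctrl.read_state(): the state, without advancing time (a new reading comes with each control period).
- ctrl.camera(name): name is "scene" or "top" or "wrist"; returns a dict with "pixels" (400x640x3 uint8, red, green, blue), "K" (3x3 intrinsics, pixels), "k1" (the pictures are not rectified: a ray, as slopes to the right and down, at radius r is drawn at 1 + k1 r^2 times it, then the intrinsics apply), "extrinsics" (4x4, takes a point from camera to world coordinates). Camera axes: x right, y down, z forward; pixel columns grow to the right and rows downward; lengths in m; the calibration is good to about 2 mm. A picture is of the moment at which its call begins. There is no depth.
- ctrl.hand_in(): hands the job in; it is judged then, once.
The state is a dict: "time": time; "joint_positions": joint angles; "joint_velocities": joint speeds; "tau": joint torques, N m; "eef_pos": TCP position; "tcp_rot": TCP orientation; "wrist_force": force on the tool from outside, world axes, zero at the start; "wrist_torque": the same for the moment, N m; "finger_gap": finger opening in m; "grip_force": force on a finger pad.
Only numpy, scipy, OpenCV 4.12 (cv2) and the standard library are available. Lean on these libraries where they do the work, as an engineer would, in place of code of your own. Each camera call takes 0.05 s, during which the arm holds its last target. There are 200 camera calls.

## Working session

There is one attempt and no reset: what is moved stays moved. The work goes in short steps, Python scripts to look and compute and a tool call to move; the robot and the scene stay as the last step left them, time stands still between calls to the robot, and variables do not carry over. Pictures are saved under pics/ and viewed, at most 10 in all, crops included, and the job is handed in when it is done.

Besides the shell and the picture viewer there is one more tool, called after "Request:" by a JSON object that holds its "api" and its "payload". jog_arm: Moves the arm, as the interface text tells. Its arguments: {"type":"object","properties":{"plan":{"type":"array","items":{"type":"array"}},"claw":{"type":"number"},"grip_force":{"type":"number"}},"required":["plan"]}

```bash
mkdir -p pics; ls; cat > h.py <<'E'
import numpy as np, cv2
from workcell import ctrl
from scipy.spatial.transform import Rotation as R
def ray(c,u,v):
    K=c["K"];p=cv2.undistortPoints(np.array([[[u,v]]],float),np.array(K),np.array([c["k1"],0,0,0],float))[0,0]
    E=np.array(c["extrinsics"]);return E[:3,3],E[:3,:3]@np.array([p[0],p[1],1])
def onz(c,u,v,z):
    o,d=ray(c,u,v);return o+d*(z-o[2])/d[2]
def proj(c,P):
    E=np.array(c["extrinsics"]);q=E[:3,:3].T@(np.array(P)-E[:3,3])
    return cv2.projectPoints(q.reshape(1,1,3),np.zeros(3),np.zeros(3),np.array(c["K"]),np.array([c["k1"],0,0,0],float))[0][0,0]
def save(c,n): cv2.imwrite("pics/"+n,cv2.cvtColor(c["pixels"],cv2.COLOR_RGB2BGR))
E
python3 - <<'E'
from h import *
import pickle
d={}
for n in ["top","scene"]:
    c=ctrl.camera(n);d[n]=c;save(c,n+"0.png");print(n,c["K"],c["k1"],np.round(c["extrinsics"],3))
pickle.dump(d,open("d0.pkl","wb"))
print(ctrl.read_state())
E
```

```text
pics
top [[489.5308404    0.         316.192641  ]
 [  0.         489.5308404  202.34223778]
 [  0.           0.           1.        ]] -0.07951852908572438 [[ 0.006 -0.982  0.191  0.388]
 [-1.    -0.004  0.007 -0.036]
 [-0.007 -0.191 -0.982  1.094]
 [ 0.     0.     0.     1.   ]]
scene [[517.45288583   0.         321.80154599]
 [  0.         517.45288583 196.39490206]
 [  0.           0.           1.        ]] -0.012659418270605478 [[ 0.224 -0.634  0.74  -0.222]
 [-0.975 -0.142  0.174 -0.201]
 [-0.005 -0.76  -0.649  0.785]
 [ 0.     0.     0.     1.   ]]
{'time': 0.1, 'joint_positions': array([ 1.17397578e+00,  3.42622042e-01,  1.52494223e+00,  2.79652537e-05,
        1.27539195e+00, -1.46008291e-01]), 'joint_velocities': array([-1.25647353e-03, -2.95575045e-05, -3.59683057e-03, -9.79531457e-04,
       -2.31488257e-03,  1.03951739e-03]), 'tau': array([ 2.86613569e-03, -4.34457743e+01, -2.46489447e+01,  4.09437109e-05,
        4.86590434e-03, -3.72151624e-05]), 'eef_pos': array([0.13013041, 0.50823596, 0.22650431]), 'tcp_rot': array([-1.95666865e-04,  1.25081704e-01,  9.92146210e-01, -6.53239577e-04]), 'wrist_force': array([ 0.39575879, -0.26808744,  0.40420305]), 'wrist_torque': array([0.01977108, 0.02156395, 0.03220656]), 'grip_force': 0.0, 'finger_gap': 0.08547044438338434}
```

View pics/top0.png

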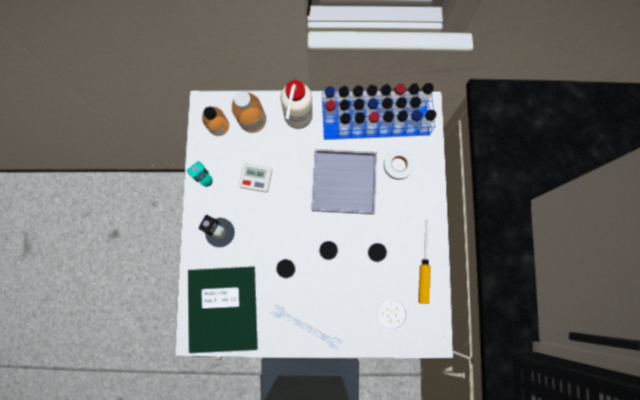

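View pics/scene0.png

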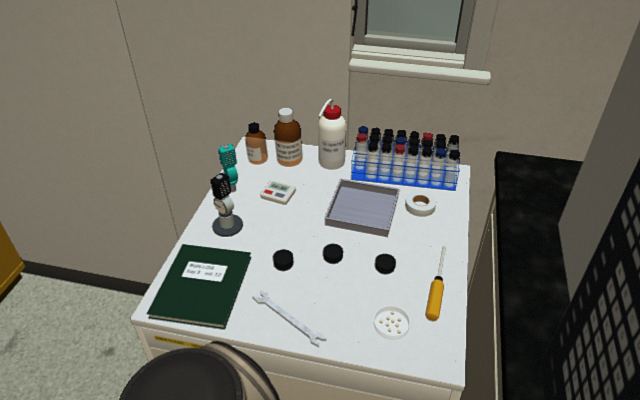

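Top view: the gauge with its black grip is at (207,222), in the stand with base at (219,232). Feet are at (286,268), (329,250) and (377,252), the tray at (344,182). What could be mistaken for the gauge is the turquoise look-alike at (200,173). For the feet it is the black bottle caps at (209,113) and in the rack, and the tape roll at (398,166). By description I choose the black/steel one at (212,226).

```bash
python3 - <<'E'
from h import *
import pickle
d=pickle.load(open("d0.pkl","rb"))
for n,boxes in {"top":[(265,250,305,290),(310,232,348,268),(358,234,396,272)],"scene":[(268,244,298,274),(320,240,346,268),(372,250,400,278)]}.items():
    c=d[n];g=c["pixels"].max(2)
    for x0,y0,x1,y1 in boxes:
        m=(g[y0:y1,x0:x1]<90).astype(np.uint8);k,l,s,ce=cv2.connectedComponentsWithStats(m)
        i=1+np.argmax(s[1:,4]);u,v=ce[i]+[x0,y0];
        print(n,(u,v),s[i],onz(c,u,v,.022 if n=="top" else .012))
c=d["top"];p=c["pixels"]
# stand base
for n in ["top","scene"]:
    c=d[n];p=c["pixels"].astype(int);x0,y0,x1,y1=(190,200,245,260) if n=="top" else (200,160,250,245)
    q=p[y0:y1,x0:x1];g=q.max(2)
    m=(g<115).astype(np.uint8);k,l,s,ce=cv2.connectedComponentsWithStats(m)
    for i in range(1,k):
        if s[i,4]>15: print(n,"dark",s[i],ce[i]+[x0,y0])
# tray
for u,v in [(313,151),(376,152),(374,214),(312,211)]: print(onz(d["top"],u,v,.024))
for n,(x0,y0,x1,y1) in {"top":(180,150,250,260),"scene":(190,135,270,245)}.items():
    cr=cv2.resize(d[n]["pixels"][y0:y1,x0:x1],None,fx=5,fy=5,interpolation=cv2.INTER_CUBIC);print(cr.shape)
    globals()[n]=cr
im=np.hstack([cv2.resize(top,(350,550)),cv2.resize(scene,(400,550))])
cv2.imwrite("pics/crop.png",im[:,:,::-1])
E
```

```text
top (np.float64(285.3539094650206), np.float64(268.320987654321)) [ 12  10  18  18 243] [0.4499887  0.03833039 0.022     ]
top (np.float64(328.02542372881356), np.float64(249.9364406779661)) [ 10  10  17  17 236] [ 0.49060936 -0.05459496  0.022     ]
top (np.float64(376.9113924050633), np.float64(251.89029535864978)) [ 11  10  17  17 237] [ 0.48672657 -0.16174383  0.022     ]
scene (np.float64(282.84659090909093), np.float64(259.6931818181818)) [  5   5  20  22 352] [0.4507301  0.03882229 0.012     ]
scene (np.float64(332.63157894736844), np.float64(253.27554179566565)) [  3   4  20  20 323] [ 0.48998321 -0.05532222  0.012     ]
scene (np.float64(384.8639053254438), np.float64(263.42011834319527)) [  3   4  21  20 338] [ 0.48579022 -0.1628578   0.012     ]
top dark [  9  15  35  32 637] [217.31868132 230.73783359]
scene dark [  10    0   33   77 1275] [225.27137255 201.28705882]
[ 0.71540756 -0.02015596  0.024     ]
[ 0.71369147 -0.16356148  0.024     ]
[ 0.57058598 -0.15646378  0.024     ]
[ 0.57675848 -0.01888436  0.024     ]
(550, 350, 3)
(550, 400, 3)
```

View pics/crop.png

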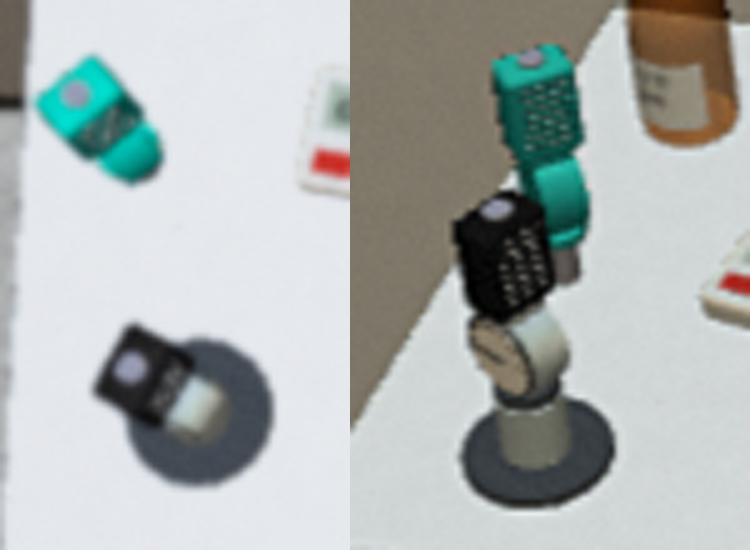

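The crop confirms the choice: black grip with the button at top px (206,224), cream dial below, in the dark stand with base centre about (220,232). The turquoise look-alike has no stand.

```bash
python3 - <<'E'
from h import *
import pickle
d=pickle.load(open("d0.pkl","rb"));T=d["top"];S=d["scene"]
print("button",onz(T,206,223.6,.138),onz(S,190+210/5,135+209*110/550,.138))  # scene crop scale 5 (400px/80)
print("base",onz(T,219.8,232.4,.007))
print("scene base",onz(S,190+(538-350)/5,135+452/5,.007), "button", onz(S,190+(497-350)/5,135+209/5,.138))
g=T["pixels"].max(2)[205:240,192:222]; m=(g<55).astype(np.uint8)
cs,_=cv2.findContours(m,cv2.RETR_EXTERNAL,cv2.CHAIN_APPROX_NONE);c=max(cs,key=cv2.contourArea);r=cv2.minAreaRect(c)
print(r,cv2.boxPoints(r)+[192,205]); 
pts=[onz(T,u,v,.125) for u,v in cv2.boxPoints(r)+[192,205]]
for i in range(4):
    e=pts[(i+1)%4]-pts[i];print(np.linalg.norm(e),np.degrees(np.arctan2(e[1],e[0])))
E
```

```text
button [0.53028002 0.18954761 0.138     ] [0.53537282 0.1631654  0.138     ]
base [0.52995992 0.18824407 0.007     ]
scene base [0.52537408 0.18596558 0.007     ] button [0.52982786 0.18806824 0.138     ]
((16.62101936340332, 20.111465454101562), (14.445374488830566, 16.20116424560547), 28.610462188720703) [[198.40127277 228.76433182]
 [206.159235   214.54140091]
 [218.84076691 221.45859909]
 [211.08280373 235.68153   ]]
0.03241947692662864 -26.319438816040147
0.02988052924837288 -117.87052145675274
0.03229543652835697 153.43071926420836
0.029736633220821117 62.36163616063783
```

Request:
{"api": "jog_arm", "payload": {"plan": [[[-0.467,-0.21,0],[0,0,2.33]],[[-0.467,-0.21,0],[0,0,2.33]],[[-0.467,-0.21,0],[0,0,2.33]],[[-0.467,-0.21,0],[0,0,2.33]],[[-0.467,-0.21,0],[0,0,2.33]],[[-0.467,-0.21,0],[0,0,2.33]],[[-0.467,-0.21,0],[0,0,2.33]],[[-0.467,-0.21,0],[0,0,2.33]]], "claw": 1}}

```text
time: 0.77
eef_pos: [0.3919, 0.299, 0.2269]
tcp_rot: [-0.0, 0.245, 0.97, -0.0]
wrist_force: [-0.1, 0.7, 0.8]
finger_gap: 0.0856
grip_force: 0.0
```

Request:
{"api": "jog_arm", "payload": {"plan": [[[-0.174,-0.031,0],[0,0,0]],[[-0.174,-0.031,0],[0,0,0]],[[-0.174,-0.031,0],[0,0,0]],[[-0.174,-0.031,0],[0,0,0]],[[-0.174,-0.031,0],[0,0,0]],[[-0.174,-0.031,0],[0,0,0]]]}}

```text
time: 1.27
eef_pos: [0.5311, 0.1884, 0.2261]
tcp_rot: [-0.0, 0.247, 0.969, -0.0]
wrist_force: [-1.0, -0.0, 0.2]
finger_gap: 0.0852
grip_force: 0.0
```

```bash
cat >> h.py <<'E'
def to(P,s=None):
    "shift in tool axes from the current pose to world P"
    s=s or ctrl.read_state();q=np.array(s["tcp_rot"]);M=R.from_quat(q[[1,2,3,0]]).as_matrix()
    return np.round(M.T@(np.array(P)-s["eef_pos"]),4)
E
python3 - <<'E'
from h import *
c=ctrl.camera("wrist");save(c,"w0.png");print(np.round(c["extrinsics"],3));print(ctrl.read_state()["eef_pos"],to([.53,.189,.124]),proj(c,[.53,.189,.137]))
E
```

```text
[[ 0.48   0.839  0.256  0.466]
 [ 0.877 -0.458 -0.141  0.224]
 [-0.     0.292 -0.956  0.373]
 [ 0.     0.     0.     1.   ]]
[0.5295449  0.18985182 0.22617116] [-0.001  -0.0004  0.1022] [317.24133681 201.57840314]
```

View pics/w0.png

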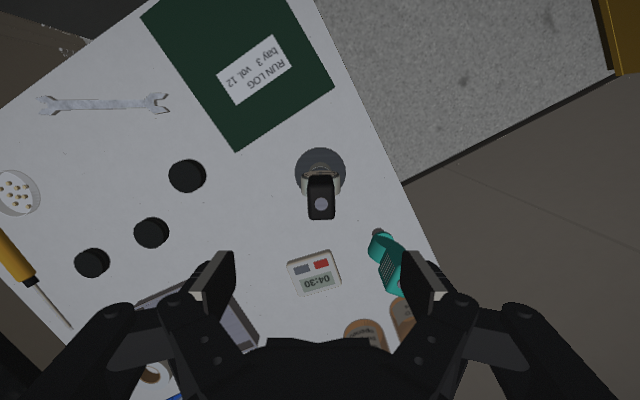

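The wrist view shows the black grip centred between the pads at button px (321,204), sides along the image vertical, so it is aligned. The turquoise one at (390,265) is below and to the side of the right pad. I'm checking its clearance: the fingers descend at y offset ±57 mm and it is about 110 mm away.

Request:
{"api": "jog_arm", "payload": {"plan": [[[-0.001,0,0.034],[0,0,0]],[[-0.001,0,0.068],[0,0,0]],[[-0.001,0,0.09],[0,0,0]],[[-0.001,0,0.102],[0,0,0]],[[-0.001,0,0.102],[0,0,0]]]}}

```text
time: 1.73
eef_pos: [0.5268, 0.1913, 0.1221]
tcp_rot: [-0.003, 0.244, 0.97, -0.001]
wrist_force: [-1.0, 0.4, -0.1]
finger_gap: 0.085
grip_force: 0.0
```

Request:
{"api": "jog_arm", "payload": {"plan": [[[0,0,0],[0,0,0]],[[0,0,0],[0,0,0]],[[0,0,0],[0,0,0]],[[0,0,0],[0,0,0]],[[0,0,0],[0,0,0]],[[0,0,0],[0,0,0]],[[0,0,0],[0,0,0]],[[0,0,0],[0,0,0]]], "claw": 0, "grip_force": 60}}

```text
time: 2.4
eef_pos: [0.5308, 0.1905, 0.1263]
tcp_rot: [0.001, 0.245, 0.97, 0.001]
wrist_force: [-0.6, 1.7, 5.8]
finger_gap: 0.0218
grip_force: 58.8
```

Request:
{"api": "jog_arm", "payload": {"plan": [[[0,0,-0.01],[0,0,0]],[[0,0,-0.025],[0,0,0]],[[0,0,-0.045],[0,0,0]],[[0,0,-0.07],[0,0,0]],[[0,0,-0.07],[0,0,0]],[[0,0,-0.07],[0,0,0]]]}}

```text
time: 2.9
eef_pos: [0.5306, 0.1904, 0.1963]
tcp_rot: [0.001, 0.245, 0.97, 0.001]
wrist_force: [0.3, -0.5, -3.1]
finger_gap: 0.0218
grip_force: 59.1
```

```bash
python3 - <<'E'
from h import *
import time
s=ctrl.read_state();print(s)
c=ctrl.camera("wrist");t=ctrl.camera("scene")
a=cv2.resize(c["pixels"],(480,300));u,v=proj(t,[.53,.19,.13]).astype(int);print(u,v)
b=cv2.resize(t["pixels"][v-50:v+50,u-50:u+50],(300,300),interpolation=cv2.INTER_CUBIC)
cv2.imwrite("pics/g1.png",np.hstack([a,b])[:,:,::-1])
s=ctrl.read_state();print(s["time"],s["eef_pos"],s["wrist_force"],s["wrist_torque"])
for P in ([.450,.0385,.194],[.490,-.055,.194],[.4865,-.162,.194]): print(to(P))
E
```

```text
{'time': 2.9, 'joint_positions': array([ 2.08545750e-01,  4.36516977e-01,  1.46624995e+00,  8.11588145e-05,
        1.23627506e+00, -8.67372567e-01]), 'joint_velocities': array([-0.00121069,  0.03298046,  0.05067592,  0.00048052, -0.01304024,
        0.00112434]), 'tau': array([ 3.07311933e-02, -5.10666454e+01, -2.64723015e+01,  1.74846937e-03,
        1.01505721e-01,  1.50324795e-04]), 'eef_pos': array([0.53061968, 0.19040803, 0.19625916]), 'tcp_rot': array([1.12814032e-03, 2.44934441e-01, 9.69538804e-01, 5.96016035e-04]), 'wrist_force': array([ 0.3160857 , -0.49040289, -3.07995315]), 'wrist_torque': array([0.01123389, 0.03787037, 0.01539327]), 'grip_force': 59.12716627120972, 'finger_gap': 0.021780829517814692}
219 179
3.0 [0.52933352 0.19011567 0.19397744] [ 4.95263668e-01  2.05638353e-03 -3.07233746e+00] [ 0.03908237 -0.02568857 -0.00745932]
[-0.0022 -0.1711  0.0002]
[-8.180e-02 -2.344e-01  2.000e-04]
[-1.295e-01 -3.302e-01  2.000e-04]
```

View pics/g1.png

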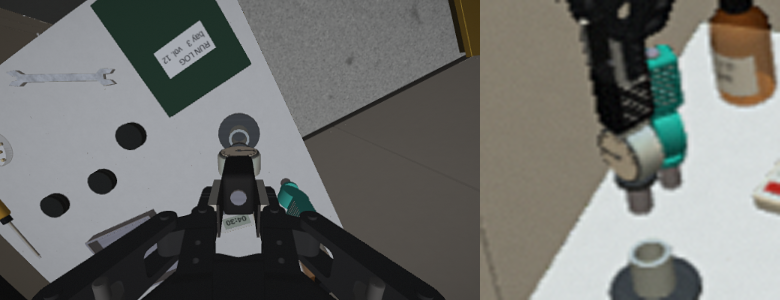

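Request:
{"api": "jog_arm", "payload": {"plan": [[[-0.002,-0.171,0],[0,0,-6.67]],[[-0.002,-0.171,0],[0,0,-6.67]],[[-0.002,-0.171,0],[0,0,-6.67]],[[-0.002,-0.171,0.03],[0,0,-6.67]],[[-0.002,-0.171,0.038],[0,0,-6.67]],[[-0.002,-0.171,0.038],[0,0,-6.67]],[[-0.002,-0.171,0.038],[0,0,-6.67]],[[-0.002,-0.171,0.038],[0,0,-6.67]]]}}

```text
time: 3.67
eef_pos: [0.4504, 0.0388, 0.1564]
tcp_rot: [-0.001, -0.1, 0.995, 0.0]
wrist_force: [0.3, 0.6, -2.4]
finger_gap: 0.0219
grip_force: 59.5
```

```bash
cat >> h.py <<'E'
def look(P,name,w=30,h=None):
    t=ctrl.camera("scene");u,v=proj(t,P).astype(int)
    b=cv2.resize(t["pixels"][v-w:v+w,u-w:u+w],(400,400),interpolation=cv2.INTER_CUBIC)
    return b
E
python3 - <<'E'
from h import *
S=[]
c=ctrl.camera("wrist");s=ctrl.read_state();S.append(s["eef_pos"]);b=look([.45,.0385,.1],"")
s=ctrl.read_state();S.append(s["eef_pos"])
cv2.imwrite("pics/g2.png",np.hstack([c["pixels"][:,100:500],b])[:,:,::-1])
print(S,s["tcp_rot"],s["wrist_force"],s["joint_positions"],to([.450,.0385,.15]))
E
```

```text
[array([0.45086087, 0.03913983, 0.15682372]), array([0.45106711, 0.03931415, 0.15704561])] [ 1.11289908e-04 -1.00631771e-01  9.94923730e-01  7.88495888e-05] [-0.33696555  0.62475699 -2.00496221] [-8.27484795e-02  2.87262045e-01  1.81877798e+00  2.27517472e-04
  1.03536258e+00 -1.85526566e+00] [ 0.0012 -0.0006  0.007 ]
```

View pics/g2.png

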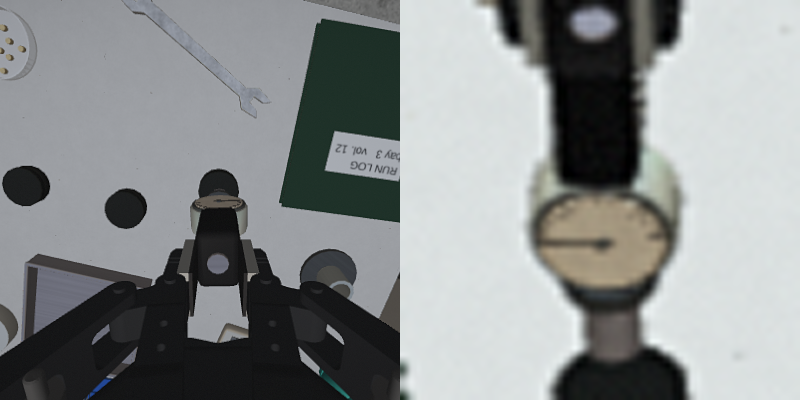

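The needle points left (zero) at crop px (540–605,243), and the gauge hangs over the foot. Now I'm descending onto foot 1.

Request:
{"api": "jog_arm", "payload": {"plan": [[[0,0,0.006],[0,0,0]],[[0,0,0.012],[0,0,0]],[[0,0,0.016],[0,0,0]],[[0,0,0.018],[0,0,0]],[[0,0,0.018],[0,0,0]]]}}

```text
time: 4.18
eef_pos: [0.4506, 0.0391, 0.1386]
tcp_rot: [-0.0, -0.102, 0.995, 0.0]
wrist_force: [-0.5, 0.2, -1.0]
finger_gap: 0.0217
grip_force: 59.8
```

Request:
{"api": "jog_arm", "payload": {"plan": [[[0,0,0.001],[0,0,0]],[[0,0,0.002],[0,0,0]],[[0,0,0.002],[0,0,0]]]}}

```text
time: 4.43
eef_pos: [0.4508, 0.039, 0.1372]
tcp_rot: [0.0, -0.102, 0.995, 0.0]
wrist_force: [-1.3, 1.3, 0.8]
finger_gap: 0.0218
grip_force: 59.8
```

Request:
{"api": "jog_arm", "payload": {"plan": [[[0,0,0.001],[0,0,0]],[[0,0,0.001],[0,0,0]],[[0,0,0.001],[0,0,0]]]}}

```text
time: 4.68
eef_pos: [0.4508, 0.0389, 0.1362]
tcp_rot: [0.0, -0.102, 0.995, 0.0]
wrist_force: [-0.2, 0.9, 1.6]
finger_gap: 0.0217
grip_force: 59.9
```

Request:
{"api": "jog_arm", "payload": {"plan": [[[0,0,0.0005],[0,0,0]],[[0,0,0.0005],[0,0,0]],[[0,0,0.0005],[0,0,0]]]}}

```text
time: 4.93
eef_pos: [0.4508, 0.0389, 0.1357]
tcp_rot: [0.0, -0.102, 0.995, 0.0]
wrist_force: [-0.8, 1.0, 1.1]
finger_gap: 0.0222
grip_force: 59.9
```

Request:
{"api": "jog_arm", "payload": {"plan": [[[0,0,0.0005],[0,0,0]],[[0,0,0.0005],[0,0,0]],[[0,0,0.0005],[0,0,0]]]}}

```text
time: 5.18
eef_pos: [0.4509, 0.0389, 0.1353]
tcp_rot: [0.0, -0.102, 0.995, 0.0]
wrist_force: [-1.0, 1.3, 4.0]
finger_gap: 0.0219
grip_force: 60.2
```

Request:
{"api": "jog_arm", "payload": {"plan": [[[0,0,0.0005],[0,0,0]],[[0,0,0.0005],[0,0,0]],[[0,0,0.0005],[0,0,0]]]}}

```text
time: 5.43
eef_pos: [0.451, 0.0389, 0.1349]
tcp_rot: [0.0, -0.102, 0.995, -0.0]
wrist_force: [-0.6, 1.0, 5.7]
finger_gap: 0.0218
grip_force: 60.4
```

Request:
{"api": "jog_arm", "payload": {"plan": [[[0,0,0.0005],[0,0,0]],[[0,0,0.0005],[0,0,0]],[[0,0,0.0005],[0,0,0]],[[0,0,0.0005],[0,0,0]]]}}

```text
time: 5.77
eef_pos: [0.4512, 0.0389, 0.1347]
tcp_rot: [0.001, -0.102, 0.995, -0.0]
wrist_force: [-0.1, 1.7, 7.4]
finger_gap: 0.0214
grip_force: 60.6
```

Request:
{"api": "jog_arm", "payload": {"plan": [[[0,0,0.0003],[0,0,0]],[[0,0,0.0003],[0,0,0]],[[0,0,0.0003],[0,0,0]],[[0,0,0.0003],[0,0,0]],[[0,0,0.0003],[0,0,0]],[[0,0,0.0003],[0,0,0]],[[0,0,0.0003],[0,0,0]],[[0,0,0.0003],[0,0,0]]]}}

```text
time: 6.43
eef_pos: [0.4513, 0.0389, 0.1345]
tcp_rot: [0.001, -0.102, 0.995, -0.0]
wrist_force: [-0.7, 0.9, 8.8]
finger_gap: 0.0219
grip_force: 60.7
```

```bash
python3 - <<'E'
from h import *
b=look([.45,.0385,.075],"");cv2.imwrite("pics/f1.png",b[:,:,::-1])
for i in range(2): look([.45,.0385,.07],"");s=ctrl.read_state();print(s["eef_pos"],s["wrist_force"])
E
```

```text
[0.45125597 0.03890282 0.13443833] [-0.19802243  0.09315942  7.79554076]
[0.4512691  0.03888519 0.13447667] [-0.51613269  1.6440584   8.77106989]
```

View pics/f1.png

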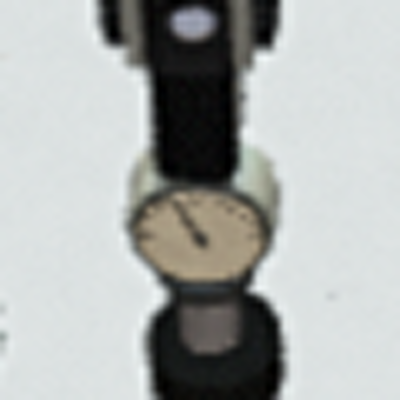

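Needle at about 60° (px (203,240)→(178,202)), roughly 2.2 mm at about 11 N, so foot 1 is soft. Next is foot 2.

Request:
{"api": "jog_arm", "payload": {"plan": [[[0,0,-0.022],[0,0,0]],[[-0.007,-0.034,-0.022],[0,0,0]],[[-0.014,-0.068,-0.022],[0,0,0]],[[-0.019,-0.1,-0.022],[0,0,0]],[[-0.019,-0.1,-0.022],[0,0,0]],[[-0.019,-0.1,-0.014],[0,0,0]],[[-0.019,-0.1,-0.008],[0,0,0]],[[-0.019,-0.1,-0.006],[0,0,0]]]}}

```text
time: 7.25
eef_pos: [0.488, -0.0541, 0.1379]
tcp_rot: [-0.002, -0.102, 0.995, 0.001]
wrist_force: [-0.4, 0.7, -1.2]
finger_gap: 0.0217
grip_force: 59.9
```

Request:
{"api": "jog_arm", "payload": {"plan": [[[0,0,0.001],[0,0,0]],[[0,0,0.002],[0,0,0]],[[0,0,0.002],[0,0,0]],[[0,0,0.002],[0,0,0]]]}}

```text
time: 7.58
eef_pos: [0.4894, -0.0547, 0.1379]
tcp_rot: [0.0, -0.102, 0.995, 0.0]
wrist_force: [0.3, 0.6, -1.7]
finger_gap: 0.022
grip_force: 59.9
```

Request:
{"api": "jog_arm", "payload": {"plan": [[[0,0,0.001],[0,0,0]],[[0,0,0.002],[0,0,0]],[[0,0,0.002],[0,0,0]],[[0,0,0.002],[0,0,0]]]}}

```text
time: 7.92
eef_pos: [0.4896, -0.0551, 0.1359]
tcp_rot: [0.0, -0.102, 0.995, 0.0]
wrist_force: [-0.8, 0.3, -1.0]
finger_gap: 0.022
grip_force: 60.0
```

Request:
{"api": "jog_arm", "payload": {"plan": [[[0,0,0.001],[0,0,0]],[[0,0,0.001],[0,0,0]],[[0,0,0.001],[0,0,0]]]}}

```text
time: 8.17
eef_pos: [0.4896, -0.0552, 0.1348]
tcp_rot: [0.0, -0.102, 0.995, 0.0]
wrist_force: [-1.3, 0.2, -0.0]
finger_gap: 0.0221
grip_force: 60.0
```

Request:
{"api": "jog_arm", "payload": {"plan": [[[0,0,0.001],[0,0,0]],[[0,0,0.001],[0,0,0]],[[0,0,0.001],[0,0,0]]]}}

```text
time: 8.42
eef_pos: [0.4896, -0.0552, 0.1338]
tcp_rot: [0.0, -0.102, 0.995, 0.0]
wrist_force: [-0.4, 0.3, 0.1]
finger_gap: 0.0217
grip_force: 60.1
```

Request:
{"api": "jog_arm", "payload": {"plan": [[[0,0,0.001],[0,0,0]],[[0,0,0.001],[0,0,0]],[[0,0,0.001],[0,0,0]]]}}

```text
time: 8.67
eef_pos: [0.4896, -0.0552, 0.1328]
tcp_rot: [0.0, -0.102, 0.995, 0.0]
wrist_force: [-1.3, 1.0, 1.0]
finger_gap: 0.0217
grip_force: 60.1
```

Request:
{"api": "jog_arm", "payload": {"plan": [[[0,0,0.0006],[0,0,0]],[[0,0,0.0006],[0,0,0]],[[0,0,0.0006],[0,0,0]]]}}

```text
time: 8.92
eef_pos: [0.4897, -0.0552, 0.1324]
tcp_rot: [0.0, -0.102, 0.995, -0.0]
wrist_force: [-0.5, 0.9, 3.1]
finger_gap: 0.0219
grip_force: 60.4
```

Request:
{"api": "jog_arm", "payload": {"plan": [[[0,0,0.0005],[0,0,0]],[[0,0,0.0005],[0,0,0]],[[0,0,0.0005],[0,0,0]]]}}

```text
time: 9.17
eef_pos: [0.4898, -0.0552, 0.132]
tcp_rot: [0.0, -0.102, 0.995, -0.0]
wrist_force: [-1.2, 0.8, 5.1]
finger_gap: 0.0217
grip_force: 60.6
```

Request:
{"api": "jog_arm", "payload": {"plan": [[[0,0,0.0008],[0,0,0]],[[0,0,0.0008],[0,0,0]],[[0,0,0.0008],[0,0,0]],[[0,0,0.0008],[0,0,0]],[[0,0,0.0008],[0,0,0]],[[0,0,0.0008],[0,0,0]],[[0,0,0.0008],[0,0,0]],[[0,0,0.0008],[0,0,0]]]}}

```text
time: 9.83
eef_pos: [0.49, -0.0553, 0.1316]
tcp_rot: [0.001, -0.102, 0.995, -0.0]
wrist_force: [-1.6, 0.1, 8.4]
finger_gap: 0.0221
grip_force: 60.9
```

```bash
python3 - <<'E'
from h import *
b=look([.49,-.055,.075],"");cv2.imwrite("pics/f2.png",b[:,:,::-1])
for i in range(4): ctrl.camera("scene");s=ctrl.read_state();print(s["eef_pos"],s["wrist_force"][2])
E
```

```text
[ 0.49003941 -0.05529761  0.1315899 ] 8.587436072658615
[ 0.49004068 -0.05527669  0.13156694] 7.828690138807635
[ 0.49003326 -0.05528112  0.13157707] 8.029411586377798
[ 0.4900283  -0.05527799  0.13158753] 7.5268448545088855
```

View pics/f2.png

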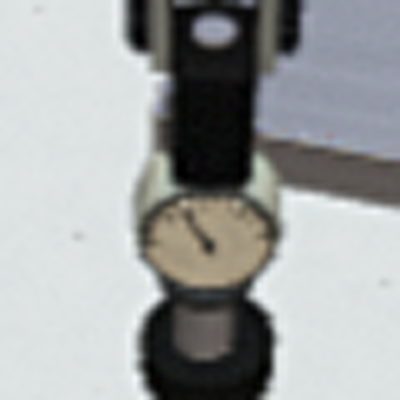

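Needle again at about 60° (px (208,247)→(188,213)), so foot 2 is soft and foot 3 must be the hard one. I'm gauging it.

Request:
{"api": "jog_arm", "payload": {"plan": [[[0,0,-0.024],[0,0,0]],[[0.008,-0.035,-0.024],[0,0,0]],[[0.016,-0.07,-0.024],[0,0,0]],[[0.025,-0.104,-0.024],[0,0,0]],[[0.025,-0.104,-0.024],[0,0,0]],[[0.025,-0.104,-0.016],[0,0,0]],[[0.025,-0.104,-0.01],[0,0,0]],[[0.025,-0.104,-0.008],[0,0,0]]]}}

```text
time: 10.75
eef_pos: [0.4853, -0.161, 0.1371]
tcp_rot: [-0.001, -0.102, 0.995, 0.001]
wrist_force: [1.4, -0.8, -0.5]
finger_gap: 0.0222
grip_force: 60.2
```

Request:
{"api": "jog_arm", "payload": {"plan": [[[0,0,0.001],[0,0,0]],[[0,0,0.001],[0,0,0]],[[0,0,0.001],[0,0,0]],[[0,0,0.001],[0,0,0]]]}}

```text
time: 11.08
eef_pos: [0.4862, -0.1615, 0.138]
tcp_rot: [0.0, -0.102, 0.995, 0.0]
wrist_force: [-0.5, 0.2, -0.7]
finger_gap: 0.0219
grip_force: 60.1
```

Request:
{"api": "jog_arm", "payload": {"plan": [[[0,0,0.001],[0,0,0]],[[0,0,0.001],[0,0,0]],[[0,0,0.001],[0,0,0]]]}}

```text
time: 11.33
eef_pos: [0.4861, -0.1619, 0.137]
tcp_rot: [0.0, -0.102, 0.995, 0.0]
wrist_force: [-0.4, 1.1, -1.1]
finger_gap: 0.022
grip_force: 60.2
```

Request:
{"api": "jog_arm", "payload": {"plan": [[[0,0,0.001],[0,0,0]],[[0,0,0.001],[0,0,0]],[[0,0,0.001],[0,0,0]]]}}

```text
time: 11.58
eef_pos: [0.4861, -0.162, 0.1359]
tcp_rot: [0.0, -0.102, 0.995, 0.0]
wrist_force: [-0.4, 0.7, 0.6]
finger_gap: 0.0215
grip_force: 60.3
```

Request:
{"api": "jog_arm", "payload": {"plan": [[[0,0,0.0007],[0,0,0]],[[0,0,0.0007],[0,0,0]],[[0,0,0.0007],[0,0,0]]]}}

```text
time: 11.83
eef_pos: [0.4861, -0.1621, 0.1352]
tcp_rot: [0.0, -0.102, 0.995, 0.0]
wrist_force: [-0.3, 1.6, 0.7]
finger_gap: 0.0219
grip_force: 60.3
```

Request:
{"api": "jog_arm", "payload": {"plan": [[[0,0,0.0005],[0,0,0]],[[0,0,0.0005],[0,0,0]],[[0,0,0.0005],[0,0,0]]]}}

```text
time: 12.08
eef_pos: [0.4861, -0.1621, 0.1347]
tcp_rot: [0.0, -0.102, 0.995, 0.0]
wrist_force: [-0.9, 1.2, 1.2]
finger_gap: 0.0217
grip_force: 60.4
```

Request:
{"api": "jog_arm", "payload": {"plan": [[[0,0,0.0007],[0,0,0]],[[0,0,0.0007],[0,0,0]],[[0,0,0.0007],[0,0,0]]]}}

```text
time: 12.33
eef_pos: [0.4861, -0.1621, 0.134]
tcp_rot: [0.0, -0.102, 0.995, 0.0]
wrist_force: [-0.6, 1.0, 2.1]
finger_gap: 0.0219
grip_force: 60.5
```

Request:
{"api": "jog_arm", "payload": {"plan": [[[0,0,0.0005],[0,0,0]],[[0,0,0.0005],[0,0,0]],[[0,0,0.0005],[0,0,0]]]}}

```text
time: 12.58
eef_pos: [0.4861, -0.1621, 0.1335]
tcp_rot: [0.0, -0.102, 0.995, 0.0]
wrist_force: [-1.3, 2.0, 2.7]
finger_gap: 0.0218
grip_force: 60.5
```

Request:
{"api": "jog_arm", "payload": {"plan": [[[0,0,0.0004],[0,0,0]],[[0,0,0.0004],[0,0,0]],[[0,0,0.0004],[0,0,0]]]}}

```text
time: 12.83
eef_pos: [0.4861, -0.1621, 0.1331]
tcp_rot: [0.0, -0.102, 0.995, 0.0]
wrist_force: [-1.0, 1.6, 2.2]
finger_gap: 0.0218
grip_force: 60.5
```

Request:
{"api": "jog_arm", "payload": {"plan": [[[0,0,0.0006],[0,0,0]],[[0,0,0.0006],[0,0,0]],[[0,0,0.0006],[0,0,0]]]}}

```text
time: 13.08
eef_pos: [0.4861, -0.1621, 0.1325]
tcp_rot: [0.0, -0.102, 0.995, 0.0]
wrist_force: [-0.8, 1.6, 2.9]
finger_gap: 0.0218
grip_force: 60.6
```

Request:
{"api": "jog_arm", "payload": {"plan": [[[0,0,0.0005],[0,0,0]],[[0,0,0.0005],[0,0,0]],[[0,0,0.0005],[0,0,0]]]}}

```text
time: 13.33
eef_pos: [0.4862, -0.1621, 0.132]
tcp_rot: [0.0, -0.102, 0.995, -0.0]
wrist_force: [-0.8, 1.1, 3.3]
finger_gap: 0.0215
grip_force: 60.6
```

Request:
{"api": "jog_arm", "payload": {"plan": [[[0,0,0.0005],[0,0,0]],[[0,0,0.0005],[0,0,0]],[[0,0,0.0005],[0,0,0]]]}}

```text
time: 13.58
eef_pos: [0.4862, -0.1621, 0.1317]
tcp_rot: [0.0, -0.102, 0.995, -0.0]
wrist_force: [-1.0, 1.8, 4.9]
finger_gap: 0.022
grip_force: 60.8
```

Request:
{"api": "jog_arm", "payload": {"plan": [[[0,0,0.0005],[0,0,0]],[[0,0,0.0005],[0,0,0]],[[0,0,0.0005],[0,0,0]]]}}

```text
time: 13.83
eef_pos: [0.4863, -0.1621, 0.1314]
tcp_rot: [0.0, -0.102, 0.995, -0.0]
wrist_force: [-1.7, 2.0, 6.7]
finger_gap: 0.0218
grip_force: 61.0
```

Request:
{"api": "jog_arm", "payload": {"plan": [[[0,0,0.0003],[0,0,0]],[[0,0,0.0003],[0,0,0]],[[0,0,0.0003],[0,0,0]]]}}

```text
time: 14.08
eef_pos: [0.4864, -0.1622, 0.1312]
tcp_rot: [0.0, -0.102, 0.995, -0.0]
wrist_force: [-1.0, 1.4, 7.1]
finger_gap: 0.0217
grip_force: 61.1
```

Contact is about 10 N. I'll add a little and hold a second.

Request:
{"api": "jog_arm", "payload": {"plan": [[[0,0,0.0006],[0,0,0]],[[0,0,0.0006],[0,0,0]],[[0,0,0.0006],[0,0,0]],[[0,0,0.0006],[0,0,0]],[[0,0,0.0006],[0,0,0]],[[0,0,0.0006],[0,0,0]],[[0,0,0.0006],[0,0,0]],[[0,0,0.0006],[0,0,0]]]}}

```text
time: 14.75
eef_pos: [0.4866, -0.1623, 0.1309]
tcp_rot: [0.001, -0.102, 0.995, -0.0]
wrist_force: [-1.5, 1.7, 8.9]
finger_gap: 0.0217
grip_force: 61.3
```

Request:
{"api": "jog_arm", "payload": {"plan": [[[0,0,0],[0,0,0]],[[0,0,0],[0,0,0]],[[0,0,0],[0,0,0]],[[0,0,0],[0,0,0]],[[0,0,0],[0,0,0]],[[0,0,0],[0,0,0]]]}}

```text
time: 15.25
eef_pos: [0.4866, -0.1622, 0.1309]
tcp_rot: [0.001, -0.102, 0.995, -0.0]
wrist_force: [-1.9, 1.9, 8.9]
finger_gap: 0.0218
grip_force: 61.3
```

```bash
python3 - <<'E'
from h import *
b=look([.4865,-.162,.075],"");cv2.imwrite("pics/f3.png",b[:,:,::-1])
for i in range(4): ctrl.camera("scene");s=ctrl.read_state();print(s["eef_pos"],s["wrist_force"][2])
print(to([.53,.19,.1716]),s["tcp_rot"])
E
```

```text
[ 0.4865756  -0.16228024  0.13090742] 9.494126771155226
[ 0.48657547 -0.16224425  0.13089045] 9.487138770223524
[ 0.48657843 -0.16224601  0.13091351] 8.997332028736189
[ 0.48657487 -0.16227072  0.13091693] 9.308420007674268
[-0.1138  0.3362 -0.0408] [ 7.41970859e-04 -1.01648553e-01  9.94820036e-01 -3.42010680e-04]
```

View pics/f3.png

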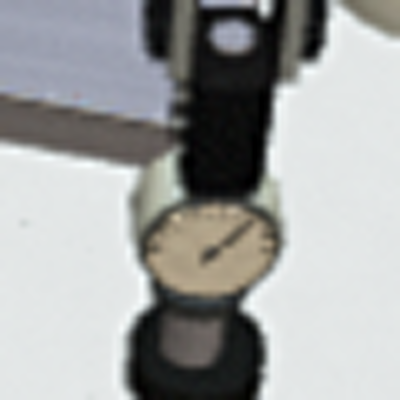

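Needle at about 135° (px (207,258)→(250,218)), roughly 4.5 mm at 12 N held for over a second, so foot 3 is the hard one. I'm returning the gauge to the stand at its original yaw.

Request:
{"api": "jog_arm", "payload": {"plan": [[[0,0,-0.03],[0,0,0]],[[-0.008,0.023,-0.05],[0,0,1]],[[-0.114,0.336,-0.05],[0,0,6.67]],[[-0.114,0.336,-0.05],[0,0,6.67]],[[-0.114,0.336,-0.05],[0,0,6.67]],[[-0.114,0.336,-0.05],[0,0,6.67]],[[-0.114,0.336,-0.05],[0,0,6.67]],[[-0.114,0.336,-0.05],[0,0,6.67]]]}}

```text
time: 16.17
eef_pos: [0.5172, 0.0871, 0.1794]
tcp_rot: [-0.0, 0.248, 0.969, -0.0]
wrist_force: [1.7, -0.9, -2.3]
finger_gap: 0.0222
grip_force: 60.0
```

```bash
python3 - <<'E'
from h import *
s=ctrl.read_state();print(s["eef_pos"],s["tcp_rot"],to([.5293,.1901,.181]))
E
```

```text
[0.51722152 0.08713769 0.17940316] [-1.92929530e-04  2.48008826e-01  9.68757644e-01 -4.59983541e-04] [ 0.0389  0.0961 -0.0017]
```

Request:
{"api": "jog_arm", "payload": {"plan": [[[0.013,0.032,0],[0,0,0]],[[0.026,0.064,0],[0,0,0]],[[0.034,0.085,0],[0,0,0]],[[0.039,0.096,0],[0,0,0]],[[0.039,0.096,0],[0,0,0]],[[0.039,0.096,0],[0,0,0]],[[0.039,0.096,0],[0,0,0]],[[0.039,0.096,0],[0,0,0]]]}}

```text
time: 16.83
eef_pos: [0.5287, 0.1877, 0.18]
tcp_rot: [-0.0, 0.246, 0.969, -0.0]
wrist_force: [-0.5, -0.5, -2.2]
finger_gap: 0.0218
grip_force: 60.0
```

```bash
python3 - <<'E'
from h import *
s=ctrl.read_state();print(s["eef_pos"],s["tcp_rot"],to([.5293,.1901,.124]))
b=look([.53,.19,.08],"",45);cv2.imwrite("pics/s1.png",b[:,:,::-1])
s=ctrl.read_state();print(s["eef_pos"],s["tcp_rot"],to([.5293,.1901,.124]))
E
```

```text
[0.52869762 0.18766784 0.17999429] [-8.84247193e-05  2.45689717e-01  9.69348490e-01 -2.45502959e-04] [0.0006 0.0025 0.056 ]
[0.52875909 0.18775792 0.18010759] [-1.35774688e-05  2.45736387e-01  9.69336684e-01 -1.44339044e-04] [0.0006 0.0023 0.0561]
```

View pics/s1.png

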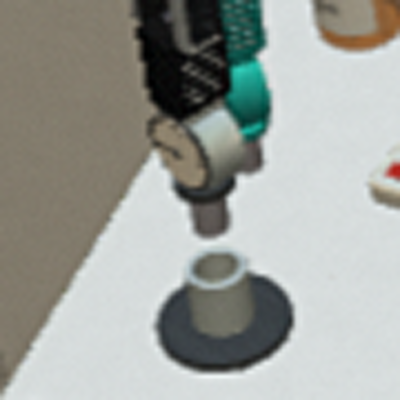

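The gauge hangs upright above the tube (foot px (210,215), rim (218,265)). I'll correct 2.3 mm and lower.

Request:
{"api": "jog_arm", "payload": {"plan": [[[0.0006,0.0023,0],[0,0,0]],[[0.0006,0.0023,0.004],[0,0,0]],[[0.0006,0.0023,0.012],[0,0,0]],[[0.0006,0.0023,0.02],[0,0,0]],[[0.0006,0.0023,0.028],[0,0,0]],[[0.0006,0.0023,0.033],[0,0,0]],[[0.0006,0.0023,0.033],[0,0,0]],[[0.0006,0.0023,0.033],[0,0,0]]]}}

```text
time: 17.55
eef_pos: [0.529, 0.1914, 0.1466]
tcp_rot: [-0.0, 0.245, 0.97, -0.0]
wrist_force: [0.3, -0.3, -2.2]
finger_gap: 0.0219
grip_force: 60.0
```

Request:
{"api": "jog_arm", "payload": {"plan": [[[0,0,0.006],[0,0,0]],[[0,0,0.012],[0,0,0]],[[0,0,0.017],[0,0,0]],[[0,0,0.02],[0,0,0]],[[0,0,0.021],[0,0,0]],[[0,0,0.021],[0,0,0]],[[0,0,0.021],[0,0,0]]]}}

```text
time: 18.13
eef_pos: [0.5292, 0.1914, 0.1263]
tcp_rot: [0.0, 0.245, 0.97, 0.0]
wrist_force: [-1.3, -0.0, 1.2]
finger_gap: 0.022
grip_force: 60.4
```

Request:
{"api": "jog_arm", "payload": {"plan": [[[-0.0005,-0.0009,0],[0,0,0]],[[-0.0005,-0.0009,0],[0,0,0]],[[-0.0005,-0.0009,0.0003],[0,0,0]],[[-0.0005,-0.0009,0.0003],[0,0,0]]]}}

```text
time: 18.47
eef_pos: [0.5295, 0.1907, 0.1264]
tcp_rot: [0.0, 0.245, 0.97, 0.0]
wrist_force: [-1.8, 1.3, 4.4]
finger_gap: 0.0215
grip_force: 60.8
```

Request:
{"api": "jog_arm", "payload": {"plan": [[[0,0,0],[0,0,0]],[[0,0,0],[0,0,0]],[[0,0,0],[0,0,0]],[[0,0,0],[0,0,0]],[[0,0,0],[0,0,0]],[[0,0,0],[0,0,0]],[[0,0,0],[0,0,0]],[[0,0,0],[0,0,0]]], "claw": 1}}

```text
time: 19.13
eef_pos: [0.5292, 0.1904, 0.1258]
tcp_rot: [-0.0, 0.245, 0.97, 0.0]
wrist_force: [0.1, 0.1, -0.5]
finger_gap: 0.0855
grip_force: 0.0
```

Request:
{"api": "jog_arm", "payload": {"plan": [[[0,0,-0.02],[0,0,0]],[[0,0,-0.05],[0,0,0]],[[0,0,-0.09],[0,0,0]],[[0,0,-0.1],[0,0,0]],[[0,0,-0.1],[0,0,0]],[[0,0,-0.1],[0,0,0]]]}}

```text
time: 19.63
eef_pos: [0.5293, 0.1904, 0.226]
tcp_rot: [0.0, 0.245, 0.97, 0.0]
wrist_force: [-0.8, -0.6, -1.2]
finger_gap: 0.0853
grip_force: 0.0
```

```bash
python3 - <<'E'
from h import *
import pickle
d0=pickle.load(open("d0.pkl","rb"))
s=ctrl.read_state();print(s["time"],s["eef_pos"],s["tcp_rot"],s["joint_positions"],s["wrist_force"])
S=ctrl.camera("scene")
diff=np.abs(S["pixels"][150:245,195:255].astype(int)-d0["scene"]["pixels"][150:245,195:255]).max(2)
k,l,st,ce=cv2.connectedComponentsWithStats((diff>40).astype(np.uint8));print([ (list(st[i]),list(ce[i]+[195,150])) for i in range(1,k) if st[i,4]>8])
# button: bright blob among black grip
for c in (d0["scene"],S):
    q=c["pixels"][160:230,205:255].astype(int);g=q.max(2)
    m=(g<60).astype(np.uint8);k,l,st,ce=cv2.connectedComponentsWithStats(m);i=1+np.argmax(st[1:,4]);print("grip",st[i],ce[i]+[205,160])
print(to([.4865,-.162,s["eef_pos"][2]]))
E
```

```text
19.6333 [0.52925536 0.19042442 0.22598377] [4.82884302e-04 2.44846295e-01 9.69561751e-01 2.61956378e-04] [ 2.09099730e-01  4.11138405e-01  1.42165392e+00  4.61766544e-05
  1.30770251e+00 -8.66986187e-01] [-0.76135059 -0.63021978 -1.18117527]
[([np.int32(27), np.int32(32), np.int32(7), np.int32(4), np.int32(9)], [np.float64(224.88888888888889), np.float64(183.55555555555554)])]
grip [  6  13  20  27 357] [220.64145658 186.21568627]
grip [  6  13  20  27 361] [220.66481994 186.42936288]
[-0.1302 -0.33   -0.0011]
```

The gauge stands exactly as it started (grip centroid within 0.3 px). Now for the hard foot.

Request:
{"api": "jog_arm", "payload": {"plan": [[[-0.13,-0.33,0],[0,0,0]],[[-0.13,-0.33,0],[0,0,0]],[[-0.13,-0.33,0],[0,0,0]],[[-0.13,-0.33,0],[0,0,0]],[[-0.13,-0.33,0],[0,0,0]],[[-0.13,-0.33,0],[0,0,0]],[[-0.13,-0.33,0],[0,0,0]],[[-0.13,-0.33,0],[0,0,0]]]}}

```text
time: 20.35
eef_pos: [0.488, -0.1421, 0.2239]
tcp_rot: [-0.002, 0.245, 0.97, 0.0]
wrist_force: [0.9, -0.4, -0.6]
finger_gap: 0.0853
grip_force: 0.0
```

```bash
python3 - <<'E'
from h import *
for i in range(2):
    c=ctrl.camera("wrist");s=ctrl.read_state()
print(s["eef_pos"],s["tcp_rot"],to([.4865,-.162,.029]))
u,v=proj(c,[.4865,-.162,.022]);print(u,v);x0,y0=int(u)-45,int(v)-45
m=(c["pixels"].max(2)[y0:y0+90,x0:x0+90]<60).astype(np.uint8);k,l,st,ce=cv2.connectedComponentsWithStats(m)
for i in range(1,k):
    if st[i,4]>200: print(st[i],ce[i]+[x0,y0],onz(c,*(ce[i]+[x0,y0]),.018))
E
```

```text
[ 0.48788746 -0.14576116  0.22374511] [-1.57434371e-03  2.48114364e-01  9.68729293e-01 -5.83437766e-04] [-0.0071 -0.0145  0.1948]
308.7004253670407 180.2864885224309
[ 31  29  33  33 831] [309.97472924 179.94584838] [ 0.4876196  -0.16092149  0.018     ]
```

Request:
{"api": "jog_arm", "payload": {"plan": [[[-0.007,-0.0145,0.03],[0,0,0]],[[-0.007,-0.0145,0.07],[0,0,0]],[[-0.007,-0.0145,0.11],[0,0,0]],[[-0.007,-0.0145,0.13],[0,0,0]],[[-0.007,-0.0145,0.14],[0,0,0]],[[-0.007,-0.0145,0.14],[0,0,0]],[[-0.007,-0.0145,0.14],[0,0,0]],[[-0.007,-0.0145,0.14],[0,0,0]]]}}

```text
time: 21.12
eef_pos: [0.4897, -0.1568, 0.087]
tcp_rot: [0.001, 0.245, 0.97, -0.0]
wrist_force: [-0.3, -0.3, -0.3]
finger_gap: 0.0857
grip_force: 0.0
```

```bash
python3 - <<'E'
from h import *
for i in range(2):
    c=ctrl.camera("wrist");s=ctrl.read_state()
print(s["eef_pos"],s["tcp_rot"],to([.4865,-.162,.029]))
u,v=proj(c,[.4865,-.162,.022]);print(u,v);x0,y0=int(u)-65,int(v)-65
m=(c["pixels"].max(2)[y0:y0+130,x0:x0+130]<60).astype(np.uint8);k,l,st,ce=cv2.connectedComponentsWithStats(m)
for i in range(1,k):
    if st[i,4]>200: print(st[i],ce[i]+[x0,y0],onz(c,*(ce[i]+[x0,y0]),.018))
E
```

```text
[ 0.48978379 -0.15691623  0.08733577] [ 1.57115957e-03  2.44771759e-01  9.69579413e-01 -2.81672201e-04] [ 0.0007 -0.006   0.0583]
309.3671089769379 211.12163507752285
[  42   38   51   52 2116] [311.20793951 209.57466919] [ 0.48722552 -0.16083038  0.018     ]
```

Request:
{"api": "jog_arm", "payload": {"plan": [[[0.0005,-0.0056,0],[0,0,0]],[[0.0005,-0.0056,0.02],[0,0,0]],[[0.0005,-0.0056,0.04],[0,0,0]],[[0.0005,-0.0056,0.052],[0,0,0]],[[0.0005,-0.0056,0.058],[0,0,0]],[[0.0005,-0.0056,0.058],[0,0,0]],[[0.0005,-0.0056,0.058],[0,0,0]],[[0.0005,-0.0056,0.058],[0,0,0]]]}}

```text
time: 21.88
eef_pos: [0.4863, -0.1617, 0.0288]
tcp_rot: [0.001, 0.245, 0.97, -0.0]
wrist_force: [0.0, -0.1, -0.3]
finger_gap: 0.0855
grip_force: 0.0
```

Request:
{"api": "jog_arm", "payload": {"plan": [[[0,0,0],[0,0,0]],[[0,0,0],[0,0,0]],[[0,0,0],[0,0,0]],[[0,0,0],[0,0,0]],[[0,0,0],[0,0,0]],[[0,0,0],[0,0,0]],[[0,0,0],[0,0,0]],[[0,0,0],[0,0,0]]], "claw": 0.2, "grip_force": 40}}

```text
time: 22.55
eef_pos: [0.4857, -0.1613, 0.0278]
tcp_rot: [-0.0, 0.245, 0.97, 0.0]
wrist_force: [0.5, 0.1, 0.4]
finger_gap: 0.017
grip_force: 0.0
```

Request:
{"api": "jog_arm", "payload": {"plan": [[[0,0,-0.01],[0,0,0]],[[0,0,-0.03],[0,0,0]],[[0,0,-0.06],[0,0,0]],[[0,0,-0.08],[0,0,0]],[[0,0,-0.08],[0,0,0]],[[0,0,-0.08],[0,0,0]]]}}

```text
time: 23.05
eef_pos: [0.4864, -0.1617, 0.1094]
tcp_rot: [0.002, 0.245, 0.97, -0.0]
wrist_force: [-0.5, 0.4, 0.4]
finger_gap: 0.017
grip_force: 0.0
```

```bash
python3 - <<'E'
from h import *
s=ctrl.read_state()
print(s["eef_pos"],s["tcp_rot"],to([.644,-.090,.109]))
E
```

```text
[ 0.48638968 -0.16166147  0.10943024] [ 1.64630992e-03  2.44848520e-01  9.69559891e-01 -3.30756920e-04] [-0.1047  0.1379  0.0008]
```

The grasp missed (gap 17 mm). I'm locating the foot.

```bash
python3 - <<'E'
from h import *
import pickle
d0=pickle.load(open("d0.pkl","rb"))
for n,b,z in (("scene",(255,235,420,300),.012),("top",(255,230,420,300),.022)):
  for c in (d0[n],ctrl.camera(n)):
    x0,y0,x1,y1=b
    m=(c["pixels"][y0:y1,x0:x1].max(2)<70).astype(np.uint8);k,l,st,ce=cv2.connectedComponentsWithStats(m)
    for i in range(1,k):
        if st[i,4]>60: print(n,st[i],ce[i]+[x0,y0],onz(c,*(ce[i]+[x0,y0]),z).round(4))
    print()
c=ctrl.camera("wrist");u,v=proj(c,[.4865,-.162,.022]);print(u,v)
m=(c["pixels"].max(2)<60).astype(np.uint8);k,l,st,ce=cv2.connectedComponentsWithStats(m)
for i in range(1,k):
    if st[i,4]>200: print(st[i],ce[i],onz(c,*ce[i],.018).round(4))
s=ctrl.read_state();print(s["finger_gap"])
E
```

```text
scene [ 68   9  20  20 313] [332.63897764 253.13099042] [ 0.4904 -0.0553  0.012 ]
scene [ 18  15  20  21 342] [282.85380117 259.60818713] [0.451  0.0389 0.012 ]
scene [120  19  21  20 327] [384.9204893  263.42201835] [ 0.4858 -0.163   0.012 ]

scene [ 69   9  19  19 304] [332.75657895 253.09868421] [ 0.4905 -0.0555  0.012 ]
scene [ 18  15  20  21 337] [282.94065282 259.6231454 ] [0.451  0.0387 0.012 ]
scene [120  19  21  20 323] [384.87925697 263.39318885] [ 0.4859 -0.1629  0.012 ]

top [ 65  12  17  17 220] [328.07727273 249.92727273] [ 0.4906 -0.0547  0.022 ]
top [114  14  17  17 226] [376.92477876 252.02212389] [ 0.4864 -0.1618  0.022 ]
top [ 22  30  17  17 229] [285.27947598 268.08296943] [0.4505 0.0385 0.022 ]

top [110   0  29  32 239] [375.45188285 249.15899582] [ 0.4927 -0.1586  0.022 ]
top [ 65  12  17  17 218] [328.03211009 249.94495413] [ 0.4906 -0.0546  0.022 ]
top [ 22  30  17  17 222] [285.27477477 268.13513514] [0.4504 0.0385 0.022 ]

316.8885228270913 206.07400777471116
[   2    0   97   48 2370] [45.02109705 15.50464135] [ 0.2599 -0.2697  0.018 ]
[595   0  32  13 205] [606.91219512   3.96585366] [0.4516 0.1013 0.018 ]
[    0    14   590   386 84516] [210.94654267 300.40942543] [ 0.5238 -0.3007  0.018 ]
[ 492   14   70   64 3353] [527.04920966  46.04712198] [0.4513 0.0387 0.018 ]
[ 406  127   55   50 2174] [433.25804968 151.0174793 ] [ 0.4914 -0.0547  0.018 ]
[ 296  181   47   48 1777] [318.47214406 204.90264491] [ 0.4874 -0.1609  0.018 ]
[198 228  21  19 219] [208.25570776 237.90410959] [ 0.4673 -0.2642  0.018 ]
0.017352126630471466
```

The foot hasn't moved: the tips passed over its top, so they sit higher than I assumed (the f1 picture also shows the pads only on the upper part of the grip). I'm probing the tip height gently on the foot's top.

Request:
{"api": "jog_arm", "payload": {"plan": [[[0,0,0.04],[0,0,0]],[[0,0,0.07],[0,0,0]],[[0,0,0.08],[0,0,0]],[[0,0,0.08],[0,0,0]],[[0,0,0.081],[0,0,0]],[[0,0,0.081],[0,0,0]]]}}

```text
time: 23.7
eef_pos: [0.4865, -0.1617, 0.0278]
tcp_rot: [0.001, 0.245, 0.97, -0.0]
wrist_force: [0.4, -0.5, -0.1]
finger_gap: 0.0172
grip_force: 0.0
```

Request:
{"api": "jog_arm", "payload": {"plan": [[[0,0,0.001],[0,0,0]],[[0,0,0.002],[0,0,0]],[[0,0,0.002],[0,0,0]]]}}

```text
time: 23.95
eef_pos: [0.4861, -0.1615, 0.0256]
tcp_rot: [0.001, 0.245, 0.97, -0.0]
wrist_force: [-0.2, -0.0, -0.8]
finger_gap: 0.017
grip_force: 0.0
```

Request:
{"api": "jog_arm", "payload": {"plan": [[[0,0,0.001],[0,0,0]],[[0,0,0.002],[0,0,0]],[[0,0,0.002],[0,0,0]]]}}

```text
time: 24.2
eef_pos: [0.4856, -0.1613, 0.0228]
tcp_rot: [-0.0, 0.245, 0.97, 0.0]
wrist_force: [-0.4, -0.1, -0.4]
finger_gap: 0.0169
grip_force: 0.0
```

Request:
{"api": "jog_arm", "payload": {"plan": [[[0,0,0.001],[0,0,0]],[[0,0,0.002],[0,0,0]],[[0,0,0.002],[0,0,0]]]}}

```text
time: 24.45
eef_pos: [0.4855, -0.1612, 0.0205]
tcp_rot: [-0.0, 0.245, 0.97, 0.0]
wrist_force: [0.7, 0.2, -0.1]
finger_gap: 0.017
grip_force: 0.0
```

Request:
{"api": "jog_arm", "payload": {"plan": [[[0,0,0.001],[0,0,0]],[[0,0,0.002],[0,0,0]],[[0,0,0.002],[0,0,0]]]}}

```text
time: 24.7
eef_pos: [0.4855, -0.1612, 0.0185]
tcp_rot: [-0.0, 0.245, 0.97, 0.0]
wrist_force: [-0.5, -0.5, 0.5]
finger_gap: 0.017
grip_force: 0.0
```

```bash
python3 - <<'E'
from h import *
s=ctrl.read_state();print(s["time"],s["eef_pos"],s["wrist_force"],s["finger_gap"],s["joint_positions"])
c=ctrl.camera("wrist");print(c["K"][0],c["k1"],np.round(c["extrinsics"],4))
u,v=proj(c,[.4865,-.162,.022]);x0,y0=int(u)-60,int(v)-60
m=(c["pixels"].max(2)[y0:y0+120,x0:x0+120]<60).astype(np.uint8);k,l,st,ce=cv2.connectedComponentsWithStats(m);print(u,v)
for i in range(1,k):
    if st[i,4]>200: print(st[i],ce[i]+[x0,y0])
T=ctrl.camera("scene");x0,y0,x1,y1=340,225,425,300
im=T["pixels"][y0:y1,x0:x1].max(2)
for r in im[::3,::2]: print("".join("#" if p<50 else "+" if p<110 else "." if p<190 else " " for p in r))
E
```

```text
24.7 [ 0.48553643 -0.16122258  0.0185379 ] [-0.46174171 -0.5142086   0.49769199] 0.01695724123454057 [-4.70569530e-01  5.85888643e-01  1.80123819e+00  1.83601888e-04
  7.54917645e-01 -1.54663386e+00]
[283.44483281   0.         317.55948459] -0.021206576401061376 [[ 4.759e-01  8.410e-01  2.576e-01  4.204e-01]
 [ 8.795e-01 -4.552e-01 -1.387e-01 -1.257e-01]
 [ 6.000e-04  2.926e-01 -9.562e-01  1.654e-01]
 [ 0.000e+00  0.000e+00  0.000e+00  1.000e+00]]
316.5878223930891 254.38344804294988
[   0   19  120  101 7784] [317.00642343 268.76348921]
+++++++++++########################        
 ..+++++++++###+#################+#.       
        ...++##++#################+.       
             +####################++.      
              #################. +#+++##.  
               ..######.######+  ###++.++  
                 .####++######.  +####+.   
+                 #++## +#####+.#####+     
#.                #+### +##########+       
##               .++### +#########         
#+                ++####++#####+           
#.                +#####++###              
.                 ######+###.              
                 .#####++###               
                  ##########               
                   ########                
                    .+#++.
```

Request:
{"api": "jog_arm", "payload": {"plan": [[[0,0,0.001],[0,0,0]],[[0,0,0.002],[0,0,0]],[[0,0,0.002],[0,0,0]]]}}

```text
time: 25.05
eef_pos: [0.4856, -0.1613, 0.0166]
tcp_rot: [-0.0, 0.245, 0.97, 0.0]
wrist_force: [-0.5, -0.0, 0.0]
finger_gap: 0.0174
grip_force: 0.0
```

Request:
{"api": "jog_arm", "payload": {"plan": [[[0,0,0.001],[0,0,0]],[[0,0,0.002],[0,0,0]],[[0,0,0.002],[0,0,0]]]}}

```text
time: 25.3
eef_pos: [0.4857, -0.1613, 0.0154]
tcp_rot: [0.0, 0.245, 0.97, 0.0]
wrist_force: [-2.5, 1.0, 9.5]
finger_gap: 0.0171
grip_force: 4.7
```

Request:
{"api": "jog_arm", "payload": {"plan": [[[0,0,0.001],[0,0,0]],[[0,0,0.002],[0,0,0]],[[0,0,0.002],[0,0,0]]]}}

```text
time: 25.55
eef_pos: [0.4858, -0.1613, 0.0142]
tcp_rot: [0.0, 0.245, 0.97, -0.0]
wrist_force: [-5.4, 2.2, 19.0]
finger_gap: 0.0168
grip_force: 9.1
```

Contact came at TCP 0.016 on the ~0.022 top, so the tips stand about 6 mm behind the TCP reading. I'll lift, open and go lower.

Request:
{"api": "jog_arm", "payload": {"plan": [[[0,0,-0.03],[0,0,0]],[[0,0,-0.05],[0,0,0]],[[0,0,-0.05],[0,0,0]],[[0,0,-0.05],[0,0,0]],[[0,0,-0.05],[0,0,0]],[[0,0,-0.05],[0,0,0]],[[0,0,-0.05],[0,0,0]],[[0,0,-0.05],[0,0,0]]], "claw": 1}}

```text
time: 26.22
eef_pos: [0.4853, -0.1611, 0.062]
tcp_rot: [-0.001, 0.245, 0.97, 0.0]
wrist_force: [1.1, 0.9, -0.3]
finger_gap: 0.0849
grip_force: 0.0
```

```bash
python3 - <<'E'
from h import *
c=ctrl.camera("wrist");s=ctrl.read_state();print(s["eef_pos"],s["tcp_rot"],s["finger_gap"],to([.4867,-.1615,-.002]))
u,v=proj(c,[.4865,-.162,.022]);print(u,v);x0,y0=int(u)-65,int(v)-65
m=(c["pixels"].max(2)[y0:y0+130,x0:x0+130]<60).astype(np.uint8);k,l,st,ce=cv2.connectedComponentsWithStats(m)
for i in range(1,k):
    if st[i,4]>200: print(st[i],ce[i]+[x0,y0],onz(c,*(ce[i]+[x0,y0]),.018))
E
```

```text
[ 0.48534859 -0.16113836  0.06210698] [-6.24890961e-04  2.44858980e-01  9.69558484e-01  1.89611450e-04] 0.08525539616870685 [-0.0014  0.0003  0.0641]
316.7888671476447 225.937899425009
[  40   35   57   58 2638] [318.6535254  223.77786202] [ 0.48708509 -0.16079509  0.018     ]
```

Request:
{"api": "jog_arm", "payload": {"plan": [[[-0.0014,0.0005,0.025],[0,0,0]],[[-0.0014,0.0005,0.045],[0,0,0]],[[-0.0014,0.0005,0.056],[0,0,0]],[[-0.0014,0.0005,0.062],[0,0,0]],[[-0.0014,0.0005,0.064],[0,0,0]],[[-0.0014,0.0005,0.064],[0,0,0]],[[-0.0014,0.0005,0.064],[0,0,0]]]}}

```text
time: 26.85
eef_pos: [0.4876, -0.1617, -0.0007]
tcp_rot: [0.0, 0.245, 0.97, -0.0]
wrist_force: [-0.1, -1.2, 0.6]
finger_gap: 0.0854
grip_force: 0.0
```

Request:
{"api": "jog_arm", "payload": {"plan": [[[0,0,0],[0,0,0]],[[0,0,0],[0,0,0]],[[0,0,0],[0,0,0]],[[0,0,0],[0,0,0]],[[0,0,0],[0,0,0]],[[0,0,0],[0,0,0]],[[0,0,0],[0,0,0]],[[0,0,0],[0,0,0]]], "claw": 0.3, "grip_force": 40}}

```text
time: 27.52
eef_pos: [0.4874, -0.1617, -0.0009]
tcp_rot: [0.0, 0.245, 0.97, -0.0]
wrist_force: [-0.7, 0.3, 4.1]
finger_gap: 0.0405
grip_force: 40.9
```

Gripped (gap 40.5 mm). Lifting and carrying it to the tray.

Request:
{"api": "jog_arm", "payload": {"plan": [[[0,0,-0.01],[0,0,0]],[[0,0,-0.03],[0,0,0]],[[0,0,-0.06],[0,0,0]],[[0,0,-0.07],[0,0,0]],[[0,0,-0.07],[0,0,0]]]}}

```text
time: 27.93
eef_pos: [0.4887, -0.1623, 0.0714]
tcp_rot: [0.003, 0.245, 0.97, -0.001]
wrist_force: [0.4, 0.7, -1.2]
finger_gap: 0.0402
grip_force: 40.9
```

```bash
python3 - <<'E'
from h import *
c=ctrl.camera("wrist");s=ctrl.read_state();print(s["eef_pos"],s["tcp_rot"],s["finger_gap"],s["wrist_force"],to([.643,-.090,.07]))
T=ctrl.camera("scene");p=T["pixels"].astype(int)
# foot left its place?
u,v=proj(T,[.4865,-.162,.005]).astype(int);print("old place",p[v-2:v+3,u-2:u+3].mean((0,1)))
E
```

```text
[ 0.4876725  -0.16177345  0.06961538] [ 1.21230687e-03  2.44833051e-01  9.69564466e-01 -2.33328940e-04] 0.0403208193018111 [ 0.44229954 -0.65802597 -1.27839018] [-1.026e-01  1.369e-01 -1.000e-04]
old place [228.08 231.48 231.48]
```

Request:
{"api": "jog_arm", "payload": {"plan": [[[-0.025,0.034,0],[0,0,0]],[[-0.05,0.068,0],[0,0,0]],[[-0.075,0.1,0],[0,0,0]],[[-0.095,0.127,0],[0,0,0]],[[-0.103,0.137,0],[0,0,0]],[[-0.103,0.137,0],[0,0,0]],[[-0.103,0.137,0],[0,0,0]],[[-0.103,0.137,0],[0,0,0]]]}}

```text
time: 28.7
eef_pos: [0.6411, -0.0901, 0.067]
tcp_rot: [-0.002, 0.245, 0.97, -0.0]
wrist_force: [-0.7, -0.4, -2.0]
finger_gap: 0.0403
grip_force: 40.9
```

Request:
{"api": "jog_arm", "payload": {"plan": [[[0,0,0.02],[0,0,0]],[[0,0,0.04],[0,0,0]],[[0,0,0.055],[0,0,0]],[[0,0,0.062],[0,0,0]],[[0,0,0.065],[0,0,0]],[[0,0,0.065],[0,0,0]],[[0,0,0.065],[0,0,0]],[[0,0,0.065],[0,0,0]]]}}

```text
time: 29.37
eef_pos: [0.6435, -0.0902, 0.005]
tcp_rot: [0.001, 0.245, 0.97, 0.0]
wrist_force: [-0.5, -0.3, -0.1]
finger_gap: 0.0403
grip_force: 40.9
```

Request:
{"api": "jog_arm", "payload": {"plan": [[[0,0,0.001],[0,0,0]],[[0,0,0.002],[0,0,0]],[[0,0,0.003],[0,0,0]],[[0,0,0.003],[0,0,0]]]}}

```text
time: 29.7
eef_pos: [0.6433, -0.0899, 0.0016]
tcp_rot: [0.001, 0.245, 0.97, 0.0]
wrist_force: [-0.8, 1.0, 5.4]
finger_gap: 0.0402
grip_force: 41.3
```

Request:
{"api": "jog_arm", "payload": {"plan": [[[0,0,0.0005],[0,0,0]],[[0,0,0.001],[0,0,0]],[[0,0,0.001],[0,0,0]]]}}

```text
time: 29.95
eef_pos: [0.6433, -0.0899, 0.001]
tcp_rot: [0.001, 0.245, 0.97, 0.0]
wrist_force: [-2.3, -0.1, 8.6]
finger_gap: 0.0404
grip_force: 41.7
```

Request:
{"api": "jog_arm", "payload": {"plan": [[[0,0,0],[0,0,0]],[[0,0,0],[0,0,0]],[[0,0,0],[0,0,0]],[[0,0,0],[0,0,0]],[[0,0,0],[0,0,0]]], "claw": 0.8}}

```text
time: 30.37
eef_pos: [0.6427, -0.0898, -0.0005]
tcp_rot: [-0.0, 0.245, 0.97, 0.0]
wrist_force: [-0.2, 0.5, -0.1]
finger_gap: 0.068
grip_force: 0.0
```

Request:
{"api": "jog_arm", "payload": {"plan": [[[0,0,-0.01],[0,0,0]],[[0,0,-0.03],[0,0,0]],[[0,0,-0.06],[0,0,0]],[[0,0,-0.1],[0,0,0]],[[0,0,-0.14],[0,0,0]],[[0,0,-0.16],[0,0,0]],[[0,0,-0.16],[0,0,0]],[[0,0,-0.16],[0,0,0]]]}}

```text
time: 31.03
eef_pos: [0.6435, -0.09, 0.1619]
tcp_rot: [0.002, 0.245, 0.97, 0.0]
wrist_force: [-0.4, -0.1, -0.1]
finger_gap: 0.0683
grip_force: 0.0
```

```bash
python3 - <<'E'
from h import *
import pickle
d0=pickle.load(open("d0.pkl","rb"))
s=ctrl.read_state();print(s["time"],s["eef_pos"],s["finger_gap"],s["wrist_force"])
c=ctrl.camera("wrist");u,v=proj(c,[.6433,-.09,.024]);x0,y0=int(u)-50,int(v)-50
m=(c["pixels"].max(2)[y0:y0+100,x0:x0+100]<50).astype(np.uint8);k,l,st,ce=cv2.connectedComponentsWithStats(m);print(u,v)
for i in range(1,k):
    if st[i,4]>100: print("wrist",st[i],ce[i]+[x0,y0],onz(c,*(ce[i]+[x0,y0]),.02))
S=ctrl.camera("scene");u,v=proj(S,[.6433,-.09,.012]).astype(int)
for r in S["pixels"][v-20:v+20:2,u-20:u+20].max(2): print("".join("#" if p<60 else "+" if p<110 else "." if p<150 else " " for p in r))
df=(np.abs(S["pixels"].astype(int)-d0["scene"]["pixels"]).max(2)>45).astype(np.uint8)
k,l,st,ce=cv2.connectedComponentsWithStats(df)
print([st[i].tolist() for i in range(1,k) if st[i,4]>12])
E
```

```text
31.0333 [ 0.64345141 -0.09000237  0.16193981] 0.06826567956496118 [-0.43698576 -0.1362667  -0.08061184]
316.98725976829917 188.22023961583278
wrist [  32   29   40   41 1236] [317.36731392 187.1763754 ] [ 0.64341623 -0.08961129  0.02      ]
wrist [  0  75  15  25 105] [271.80952381 226.40952381] [ 0.65865844 -0.1546897   0.02      ]
+.+++++++++++++++++++++++++++++++++++...
           ...++++++++++++++++++++++++++
                       ..+++++++++++++++
                                  ...+++
                                        
                                        
                   .+++..               
              .+############+.          
             +################+         
            .+#################.        
            .+#################.        
            .##################         
            .+#################         
             .################.         
               .+##########+.           
                     ....               
                                        
                                        
+++++...                                
++++++++++++++++...                     
[[111, 0, 243, 279, 6787], [362, 0, 57, 42, 1407], [337, 36, 65, 109, 3817], [377, 150, 10, 9, 51], [354, 198, 19, 18, 277], [374, 253, 22, 22, 386], [46, 265, 64, 23, 780], [43, 278, 7, 16, 36], [36, 287, 114, 113, 3601], [7, 336, 8, 12, 34], [204, 341, 76, 59, 644], [104, 348, 10, 8, 42], [232, 364, 11, 4, 17], [243, 372, 27, 28, 146], [0, 378, 26, 22, 230]]
```

The foot lies round and flat at the tray centre (0.643, −0.090). The gauge was already verified, so I'm handing in.

```bash
python3 -c "
from workcell import ctrl
print(ctrl.hand_in())"
```

```text
the job is handed in; nothing more can be done
None
```

I gauged all three feet, found the one at (0.487, −0.162) hard (pin about 4.5 mm at about 12 N), stood the gauge back in its stand, set that foot flat in the tray and handed in, with the verdict not shown.

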